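# Clamp a carving blank to the click

### The arm

A 6-joint arm with a two-finger parallel gripper is mounted at the origin on the work surface. World frame = base frame: x ahead of the robot, y to its left, z up, the work surface at z = 0. Lengths are in m, angles in rad, forces in N, time in s.
With the tool pointing down it reaches from about 0.375 to 0.975 m from the base axis. Payload 3.8 kg.
Tool frame: the origin (TCP) lies midway between the tips of the shut fingers; the grasp point (between the pads) lies 19 mm behind it; z points along the fingers, y is the direction in which the jaws open and shut (so a half turn about z gives the same grasp; the last joint's range is limited). The gripper opens to 85 mm and grips with 20 to 120 N. Pads are 22 mm wide; open, the fingers measure 114 mm over their backs; the gripper's body (76 mm by 85 mm) begins 54 mm behind the grasp point. The pads swing forward as they close: fully open they stand 13 mm farther back than shut.
Start: joints at [1.195, 0.264, 1.604, -0, 1.274, -0.037], TCP at [0.224, 0.637, 0.231] pointing down, gripper open.
Joint ranges: [-2.63, 2.63], [-0.94, 2.18], [0.31, 2.57], [-1.31, 4.45], [0, 2.66], [-2.55, 2.55]. Speed limits (rad/s): [2.57, 2.57, 3.14, 3.14, 3.14, 3.14].

### API

Orientations are given as a rotation vector (axis times angle).
In Python, from workcell import bot gives the robot as it stands.
- The arm moves only by the tool arm_command, never from a script. Its argument "targets" is text: rows parted by semicolons, each of 7 numbers parted by spaces: the shift along the tool's x, y, z in mm, then the turn, a rotation vector about the tool's x, y, z in degrees, then the opening, from 0 (shut) to 1 (fully open). A call has 1 to 10 rows; each row is the pose to reach, as a shift and turn from the pose commanded when the call began, along the tool's axes at that moment; what a row does not reach only later rows make up. A row lasts 1/12 s, in which the tool goes at most 41.7 mm and 7.16 degrees, less where a joint would pass 70% of its speed; a pose out of reach is approached as far as the arm can. A call with a gripper value outside its range is refused whole. The fingers move at their own pace and stop on an object; "newtons" is the grip in N (left out, the last holds). Time passes only in rows, so rows that repeat a pose let the fingers close. It gives the time, the measured TCP pose, the force and the opening at its end, in the units of the state.
- bot.read_state(): the state, without advancing time (a new reading comes with each control period).
- bot.read_camera(name): name is "scene" or "top" or "wrist"; returns (picture, depth): 420x560x3 uint8, blue, green, red; 420x560 float32, m along the optical axis (not along the pixel's ray), 0 where there is no reading.
- bot.camera_params(name): a dict with "fov_y" (degrees; the focal length in pixels is half the picture's height over the tangent of half this angle, whatever the lens; pixels are square), "cx", "cy" (the principal point, pixels), "xyz" and "rotation" of the camera in the world; the wrist camera has in their place "T_tool_cam" (4x4, takes a point from camera to tool coordinates, whose origin is the TCP and whose axes are the flange's). Camera axes: x right, y up, looking along -z (the intrinsics and any distortion apply to the point x, -y, -z); pixel columns grow to the right and rows downward; lengths in m; the calibration is good to about 2 mm. The wrist camera is an equidistant fisheye: a pixel r from the principal point sees the ray r / f radians off the axis. A picture is of the moment at which its call begins: read the wrist's pose just before it. camera_params takes no time and is no camera call.
- bot.finish_job(): hands the job in, once; it reports no verdict.
The state is a dict: "time": time; "q": joint angles; "joint_vel": joint speeds; "joint_torque": joint torques, N m; "tool_pos": TCP position; "tcp_rot": TCP orientation; "wrist_force": force on the tool from outside, world axes, zero at the start; "torque": the same for the moment, N m; "width": opening from 0.0 (shut) to 1.0 (fully open).
Only numpy, scipy, OpenCV 4.12 (cv2) and the standard library are available. Lean on these libraries where they do the work, as an engineer would, in place of code of your own. Each camera call takes 0.05 s, during which the arm holds its last target.

### The job

Gently push the carving blank along the clamping station until its far end sits fully home against the steel stop, then tighten the clamp knob clockwise until its slip clutch clicks: one click is enough, and do not wind it past the second. Leave the blank clamped against the stop, let go, and leave the gouge, mallet and tin where they are.

Things in the scene. Friction and masses are not known exactly. Their poses are not given: they have to be found in the camera images.
- fixture: Clamping station bolted to the bench. Origin: on the bench below the knob's axis; x along the deck towards the stop, z up. On its deck are two low grey side guides (12 mm high, inner faces at y = +-54 mm, x -150 to +50 mm).
- deck: The station's fixed wooden deck on which the blank lies, 310 x 150 x 20 mm, at fixture x -200 to +110 mm. Origin: centre of its underside, at fixture x = -45 mm; its top is 20 mm above the bench.
- overarm (a point): Centre of the end face (fixture x = -33 mm) of the grey overarm that reaches from a post behind the stop: fixture x -33 to +107 mm, 50 mm wide, 80 to 100 mm above the bench.  Below it is a round rubber clamp pad, 36 mm across and sprung, that the screw lowers 5 mm per radian. The pad starts 1 to 11 mm above the blank (its foot is adjustable, so the knob's angle does not tell).
- stop: Steel stop bar across the deck, 110 mm wide, 25 mm high above the deck. Its origin is at the foot of the middle of its contact face (fixture x = +50 mm), which looks towards fixture -x. The blank may be pressed on it with up to 30 N.
- blank: The loose wooden carving blank, 160 x 100 x 30 mm (its x, y, z), 0.2 to 0.33 kg, a carved rosette up to 7 mm high on the half away from the stop. Origin: centre of the underside, x towards the stop. It lies on the deck between the guides (4 mm play each side), at first 15 to 35 mm short of the stop and reaching under the overarm; it slides at about 1 to 4 N.
- blank_front (a point): Centre of the blank's end face away from the stop, where it can be pushed (100 mm wide, 30 mm high, 35 mm above the bench). When the blank is home this lies at fixture x = -110 mm.
- blank_back (a point): Centre of the blank's end face that must meet the stop.
- knob_grip (a point): On the knob's vertical axis, 143 mm above the bench, at the height to grip; x lies along the bar. The black knob has an upright bar grip 56 mm long, 14 mm thick, 121 to 157 mm above the bench, on a round hub 44 mm across. Clockwise from above tightens; its height does not change. It may be let go and gripped again: it stays where it is left.
- screw: Metal collar under the knob, 68 mm across, 101 to 109 mm above the bench, with a dark pointer rib (8 mm beyond the hub) along its x. It turns with the screw and stands still while the clutch slips. Origin: centre of its underside.
- knob (a joint): Turn of knob against collar (clutch slip), rad, 0 at first, + clockwise from above; within +-0.25 while the screw turns along; each click adds 0.52. Torque is 0.15 to 0.27 N m until the pad meets the blank (0.2 to 2.2 rad of turn), climbs over 0.8 to 1.6 rad to 0.35 to 0.55, where the clutch slips: torque drops to 0 halfway (0.26), then the knob snaps on to the next notch.
- gouge: Bystander: carving gouge lying on the bench beside the station, 220 mm long, origin under its ferrule, along its x.
- mallet: Bystander: round wooden mallet standing on its head, 84 mm across, 225 mm high, origin under its centre.
- waxtin: Bystander: closed metal tin, 70 mm across, 50 mm high, origin under its centre.
There are look-alikes about, which are no part of the job. What is meant by the blank is not pink, and is the smaller of those in its own colour.

How it is judged:
By the outcome, as a careful person would: the job done as asked, in the order asked, and still so for the second after the job is handed in, with the robot touching nothing.
It also fails if it takes over 72 s, if anything falls off the work surface, if the arm or the gripper's body presses on something with over 40 N, if the wrist force passes 120 N, or if a joint passes its speed limit or range.

## Working session

There is one attempt and no reset: what is moved stays moved. The work goes in short steps, Python scripts to look and compute and a tool call to move; the robot and the scene stay as the last step left them, time stands still between calls to the robot, and variables do not carry over. Pictures are saved under pics/ and viewed, and the job is handed in when it is done.

Besides the shell and the picture viewer there is one more tool, called by a JSON object that holds its "method" and its "body". arm_command: Moves the arm, as the interface text tells. Its arguments: {"type":"object","properties":{"targets":{"type":"string"},"newtons":{"type":"number"}},"required":["targets"]}

```bash
mkdir -p pics; ls
cat > h.py <<'E'
import numpy as np, cv2
from workcell import bot
from scipy.spatial.transform import Rotation as R
def rot(p):
    r=np.array(p["rotation"],float)
    return r if r.shape==(3,3) else R.from_rotvec(r).as_matrix()
E
python3 - <<'E'
from h import *
s=bot.read_state(); print(s)
for n in("scene","top","wrist"):
    p=bot.camera_params(n); print(n,p)
    im,d=bot.read_camera(n); cv2.imwrite(f"pics/{n}0.png",im); np.save(f"pics/{n}0.npy",d)
E
```

```text
pics
{'time': 0.0, 'q': array([ 1.19508641e+00,  2.64733669e-01,  1.60538325e+00,  2.92591082e-05,
        1.27369612e+00, -3.68640291e-02]), 'joint_vel': array([-8.61544324e-04, -5.21132942e-04,  8.07728545e-04,  6.55361573e-04,
       -3.70609601e-04, -6.10740679e-05]), 'joint_torque': array([-6.46980443e-04, -5.15110230e+01, -3.67311752e+01, -3.19589144e-04,
        1.28981363e-02, -1.47574855e-05]), 'tool_pos': array([0.22406952, 0.63594662, 0.22997016]), 'tcp_rot': array([-0.52964689, -3.09613269,  0.0034043 ]), 'wrist_force': array([-0.06678695,  1.10095665,  0.02638339]), 'torque': array([ 0.0046055 , -0.0030288 ,  0.00558751]), 'width': 1.0047603437845747}
scene {'fov_y': 44.42073525605603, 'cx': 277.54449843389796, 'cy': 211.11912875873045, 'xyz': array([ 1.02120034, -0.74585765,  0.88824785]), 'rotation': array([0.83313938, 0.266632  , 0.53051344])}
top {'fov_y': 51.49014025443208, 'cx': 285.363302879768, 'cy': 212.8813303143397, 'xyz': array([0.44414772, 0.01790425, 1.14950423]), 'rotation': array([ 0.03081228, -0.0384197 , -1.59167926])}
wrist {'fov_y': 65.70646984690485, 'cx': 280.0045523764218, 'cy': 207.68807626602225, 'T_tool_cam': array([[-6.08168128e-04,  9.62565280e-01,  2.71049281e-01,
         6.96583111e-02],
       [ 9.99999620e-01,  7.54618299e-04, -4.36088507e-04,
        -5.65230207e-04],
       [-6.24302403e-04,  2.71048913e-01, -9.62565373e-01,
        -1.42302714e-01],
       [ 0.00000000e+00,  0.00000000e+00,  0.00000000e+00,
         1.00000000e+00]])}
```

View pics/scene0.png

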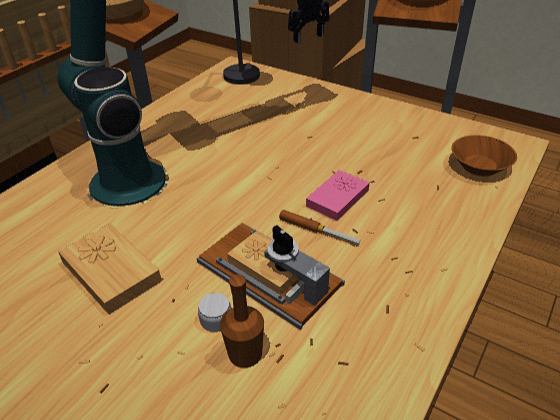

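View pics/top0.png

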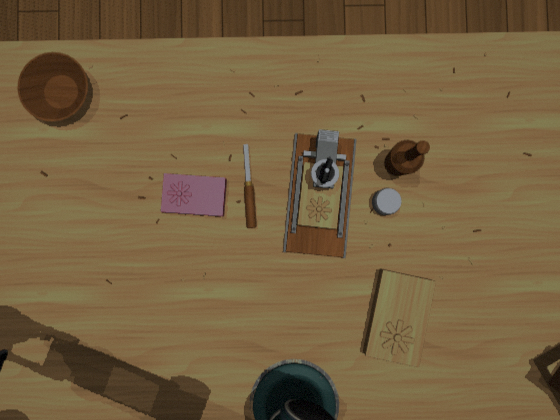

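View pics/wrist0.png

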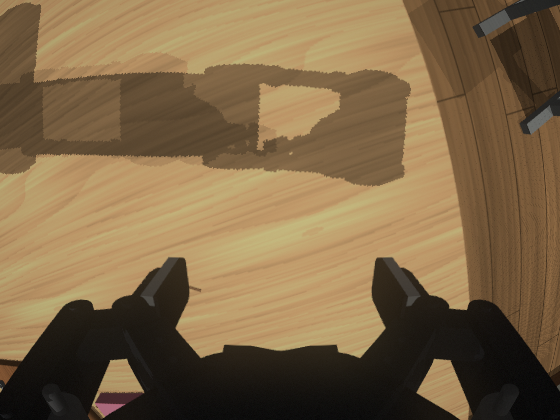

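The candidates for the blank, by top-view pixel, are:
- (319,208): light wood, on the deck, small.
- (400,318): light wood, larger, on the bench near the base.
- (194,195): pink.

By the description it is the small light-wood one on the deck at (319,208). I'll check that in a close crop.

```bash
cat >> h.py <<'E'
def px2w(name,u,v,z):
    p=bot.camera_params(name); f=210/np.tan(np.radians(p["fov_y"])/2)
    d=np.array([(u-p["cx"])/f,-(v-p["cy"])/f,-1.0]); d=rot(p)@d; o=np.array(p["xyz"])
    return o+d*(z-o[2])/d[2]
def w2px(name,P):
    p=bot.camera_params(name); f=210/np.tan(np.radians(p["fov_y"])/2)
    c=rot(p).T@(np.array(P)-p["xyz"]); return np.array([p["cx"]+f*c[0]/-c[2],p["cy"]-f*c[1]/-c[2]])
def cloud(name,d):
    p=bot.camera_params(name); f=210/np.tan(np.radians(p["fov_y"])/2)
    v,u=np.mgrid[:420,:560]; c=np.stack([(u-p["cx"])/f*d,-(v-p["cy"])/f*d,-d],-1)
    return c@rot(p).T+p["xyz"]
E
python3 - <<'E'
from h import *
im=cv2.imread("pics/top0.png"); c=im[120:265,230:430]; cv2.imwrite("pics/crop0.png",cv2.resize(c,None,fx=4,fy=4,interpolation=cv2.INTER_CUBIC))
d=np.load("pics/top0.npy"); P=cloud("top",d); 
Z=P[...,2]; print(Z[300,200],Z[208,319],Z[245,300],Z[318,400], Z[140,328])
zz=np.clip(Z[120:265,230:430]/0.2*255,0,255).astype(np.uint8)
cv2.imwrite("pics/cropz0.png",cv2.applyColorMap(cv2.resize(zz,None,fx=4,fy=4,interpolation=cv2.INTER_NEAREST),cv2.COLORMAP_JET))
E
```

```text
-0.0015137140625383072 0.058672361576376675 0.020269845211306592 0.04286544165861117 0.10115547121525337
```

View pics/crop0.png

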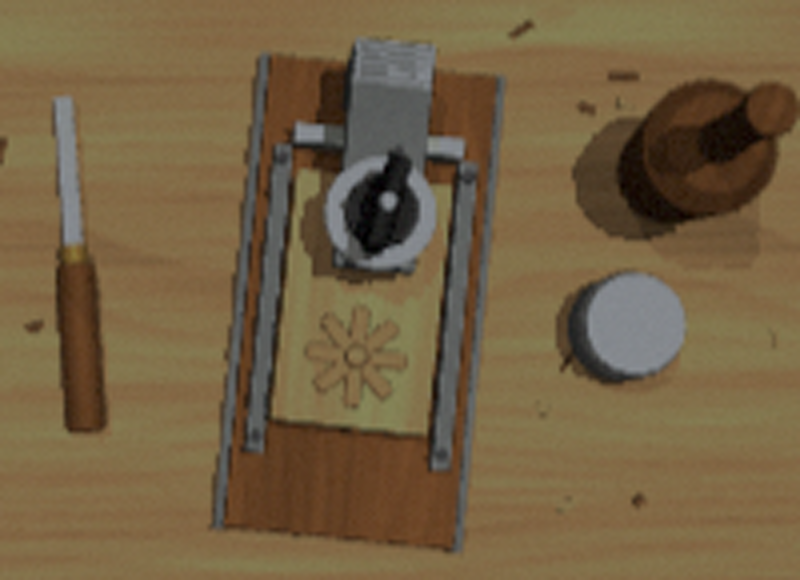

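View pics/cropz0.png

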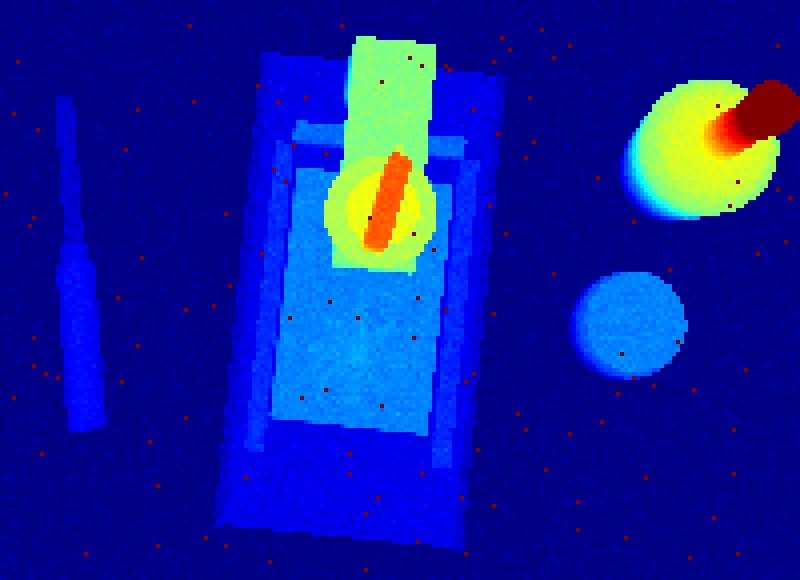

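The crop shows the small light-wood blank with its rosette at crop (355,355), lying between the guides. Its front edge is at crop row ~428 and the knob bar runs from (375,245) to (400,155). It lies on the deck and is clearly smaller than the light-wood one at (400,318), so the choice holds. Next I'll measure it.

```bash
cat > meas.py <<'E'
from h import *
def seg(P,lo,hi,box):
    Z=P[...,2]; m=np.zeros(Z.shape,np.uint8); u0,u1,v0,v1=box
    s=(slice(v0,v1),slice(u0,u1)); m[s]=((Z[s]>lo)&(Z[s]<hi)).astype(np.uint8)
    m=cv2.medianBlur(m*255,3)
    n,l,st,_=cv2.connectedComponentsWithStats(m); k=1+np.argmax(st[1:,4]); return l==k
def rect(P,m):
    q=P[m][:,:2].astype(np.float32); (c,(w,h),a)=cv2.minAreaRect(q*1000); return c,w,h,a,len(q)
E
python3 - <<'E'
from meas import *
d=np.load("pics/top0.npy"); P=cloud("top",d)
box=(280,360,125,262)
for n,lo,hi in(("deck+",.012,.2),("blank",.044,.066),("bar",.145,.17),("collar+",.095,.2),("over",.092,.105),("coll",.1055,.113)):
    m=seg(P,lo,hi,box); q=P[m]; print(n,rect(P,m),"medz",np.median(q[:,2]).round(4))
m=seg(P,.145,.17,box);q=P[m][:,:2]; c=q.mean(0);e=np.linalg.svd(q-c,full_matrices=False)[2][0];print("bar axis",c,np.degrees(np.arctan2(e[1],e[0])))
m=seg(P,.115,.2,box);q=P[m][:,:2];print("hub+bar",q.mean(0), cv2.minEnclosingCircle((q*1000).astype(np.float32)))
E
```

```text
deck+ ((543.5155029296875, -77.89996337890625), 165.80616760253906, 318.39337158203125, 82.95995330810547, 7455) medz 0.033
blank ((525.8668212890625, -60.885841369628906), 131.1496124267578, 185.31964111328125, 81.33226776123047, 1893) medz 0.0514
bar ((584.73388671875, -84.22998046875), 14.075139045715332, 55.10890579223633, 72.35472869873047, 152) medz 0.1571
collar+ ((559.0315551757812, -67.49126434326172), 79.86717224121094, 274.9253845214844, 69.57465362548828, 1281) medz 0.1054
over ((562.0335693359375, -59.50994873046875), 63.55792999267578, 274.8100280761719, 69.72994995117188, 613) medz 0.1009
coll ((521.6419067382812, -54.355247497558594), 65.46419525146484, 201.54791259765625, 64.99613189697266, 299) medz 0.11
bar axis [ 0.58415086 -0.08373945] 162.63074578720563
hub+bar [ 0.58381821 -0.08298337] ((526.904541015625, -38.52585983276367), 100.16519165039062)
```

```bash
cat >> meas.py <<'E'
def fix(P,o,a):
    c,s=np.cos(a),np.sin(a); d=P[...,:2]-np.array(o)
    return np.stack([c*d[...,0]+s*d[...,1],-s*d[...,0]+c*d[...,1],P[...,2]],-1)
E
python3 - <<'E'
from meas import *
d=np.load("pics/top0.npy"); P=cloud("top",d)
o=(.5842,-.0837)
for ang in(-7.0,-6.5,-6,-5.5): 
    a=np.radians(ang)
    F=fix(P,o,a)*1000; X,Y,Z=F[...,0],F[...,1],F[...,2]
    bl=(Z>44)&(Z<66)&(abs(Y)<60)&(X<-34)&(X>-190)
    out=[]
    for lo,hi in((-130,-105),(-105,-80),(-80,-55),(-55,-35)):
        r=bl&(X>lo)&(X<hi); out.append((np.percentile(Y[r],1).round(1),np.percentile(Y[r],99).round(1)))
    f=[np.percentile(X[bl&(Y>y)&(Y<y+20)],1).round(1) for y in(-45,-25,-5,15,25)]
    dk=(Z>14)&(Z<26)&(abs(Y)<95)&(X>-250)&(X<-160)
    ov=(Z>92)&(Z<104)&(abs(Y)<40)&(X>40)&(X<130)
    st=(Z>36)&(Z<52)&(abs(Y)<60)&(X>42)&(X<80)&(abs(Y)>30)
    gd=(Z>27)&(Z<38)&(abs(Y)<75)
    print(ang,"blank Y",out,"front",f,"deck x0",[np.percentile(X[dk&(Y>y)&(Y<y+30)],1).round(1) for y in(-60,-15,30)],
     "over Y",np.percentile(Y[ov],[1,99]).round(1),"x",np.percentile(X[ov],99).round(1),"stop x",np.percentile(X[st&(Y>0)],[2,98]).round(1),np.percentile(X[st&(Y<0)],[2,98]).round(1))
for n,b in(("mallet",(380,432,130,180)),("tin",(370,405,180,220)),("gouge",(238,260,140,232))):
    m=seg(P,.008 if n!="tin" else .04,.4,b); q=P[m]; print(n,q.mean(0).round(3),q[:,2].max().round(3),q.min(0).round(3),q.max(0).round(3))
E
```

```text
-7.0 blank Y [(np.float64(-47.1), np.float64(50.5)), (np.float64(-46.9), np.float64(50.3)), (np.float64(-47.5), np.float64(50.1)), (np.float64(-47.6), np.float64(50.1))] front [np.float64(-127.1), np.float64(-126.9), np.float64(-127.1), np.float64(-126.7), np.float64(-126.2)] deck x0 [np.float64(-198.3), np.float64(-198.6), np.float64(-198.5)] over Y [-24.8  24.3] x 106.7 stop x [50.4 62.5] [50.9 62.8]
-6.5 blank Y [(np.float64(-46.1), np.float64(51.5)), (np.float64(-46.3), np.float64(51.1)), (np.float64(-46.8), np.float64(50.7)), (np.float64(-47.1), np.float64(50.5))] front [np.float64(-127.4), np.float64(-127.0), np.float64(-127.2), np.float64(-126.6), np.float64(-125.9)] deck x0 [np.float64(-198.6), np.float64(-198.6), np.float64(-198.1)] over Y [-25.4  23.7] x 106.7 stop x [50.7 62.9] [50.5 62.4]
-6 blank Y [(np.float64(-45.0), np.float64(52.5)), (np.float64(-45.4), np.float64(51.9)), (np.float64(-46.2), np.float64(51.3)), (np.float64(-46.7), np.float64(50.8))] front [np.float64(-127.7), np.float64(-127.9), np.float64(-127.2), np.float64(-126.4), np.float64(-125.6)] deck x0 [np.float64(-199.2), np.float64(-198.7), np.float64(-197.8)] over Y [-26.1  23.1] x 106.7 stop x [51.1 63.4] [50.1 61.9]
-5.5 blank Y [(np.float64(-44.0), np.float64(53.5)), (np.float64(-44.5), np.float64(52.7)), (np.float64(-46.2), np.float64(51.8)), (np.float64(-46.4), np.float64(51.0))] front [np.float64(-127.9), np.float64(-128.1), np.float64(-127.2), np.float64(-126.3), np.float64(-125.1)] deck x0 [np.float64(-199.5), np.float64(-198.7), np.float64(-197.4)] over Y [-26.9  22.5] x 106.7 stop x [51.1 63.8] [49.6 61.5]
mallet [ 0.615 -0.275  0.128] 1.15 [ 0.444 -0.36   0.   ] [0.676 0.018 1.15 ]
tin [ 0.518 -0.247  0.054] 1.15 [ 0.444 -0.281  0.037] [0.551 0.018 1.15 ]
gouge [0.549 0.105 0.022] 0.033 [0.459 0.089 0.009] [0.678 0.119 0.033]
```

```bash
cat >> meas.py <<'E'
O=np.array([.5842,-.0837]); A=np.radians(-6.8)
def f2w(x,y,z): c,s=np.cos(A),np.sin(A); return np.array([O[0]+c*x-s*y,O[1]+s*x+c*y,z])
def plan(target,yawdeg=None):
    s=bot.read_state(); M=R.from_rotvec(s["tcp_rot"]); sh=M.inv().apply(np.array(target)-s["tool_pos"])*1000
    t=""
    if yawdeg is not None:
        y=np.radians(yawdeg); G=R.from_matrix(np.array([[np.cos(y),np.sin(y),0],[np.sin(y),-np.cos(y),0],[0,0,-1]]))
        t=np.degrees((M.inv()*G).as_rotvec()).round(1)
    print("shift",sh.round(1),"turn",t); 
def st():
    s=bot.read_state(); M=R.from_rotvec(s["tcp_rot"]).as_matrix(); F=fix(s["tool_pos"][None],O,A)[0]*1000
    print("t%.2f fix %s q6 %.3f yaw %.2f f_fix %s tz %.3f w %.3f"%(s["time"],F.round(1),s["q"][5],np.degrees(np.arctan2(M[1,0],M[0,0])),fix(s["wrist_force"][None],(0,0),A)[0].round(2),s["torque"][2],s["width"]))
E
python3 -c "
from meas import *
print(f2w(-.165,0,.2)); plan([.45,.25,.21],173.2); plan(f2w(-.165,0,.12),173.2); st()"
```

```text
[ 0.42036069 -0.06416335  0.2       ]
shift [-341.4 -289.    20.7] turn [ -0.1  -0.  -12.6]
shift [-417.9 -595.   111.3] turn [ -0.1  -0.  -12.6]
t0.15 fix [-442.8  672.1  230.2] q6 -0.037 yaw 160.59 f_fix [-0.18  0.92  0.36] tz -0.056 w 0.999
```

{"method": "arm_command", "body": {"targets": "-340 -290 15 0 0 -12.6 0.5;-340 -290 15 0 0 -12.6 0.5;-340 -290 15 0 0 -12.6 0.5;-340 -290 15 0 0 -12.6 0.5;-340 -290 15 0 0 -12.6 0.5;-340 -290 15 0 0 -12.6 0.5;-340 -290 15 0 0 -12.6 0.5;-340 -290 15 0 0 -12.6 0.5;-340 -290 15 0 0 -12.6 0.5;-340 -290 15 0 0 -12.6 0.5", "newtons": 40}}

```text
time: 0.98
tool_pos: [0.4337, 0.2745, 0.2172]
tcp_rot: [0.186, 3.136, -0.0]
wrist_force: [1.4, 0.8, 0.0]
width: 0.494
```

```bash
python3 -c "
from meas import *
st(); plan(f2w(-.165,0,.12),173.2)"
```

```text
t0.98 fix [-191.8  337.8  217.2] q6 -0.936 yaw 173.21 f_fix [1.33 0.92 0.01] tz -0.021 w 0.494
shift [ -26.8 -337.9   97.2] turn [0. 0. 0.]
```

{"method": "arm_command", "body": {"targets": "0 -320 40 0 0 0 0.5;0 -320 40 0 0 0 0.5;0 -320 40 0 0 0 0.5;0 -320 40 0 0 0 0.5;0 -320 40 0 0 0 0.5;0 -320 40 0 0 0 0.5;0 -320 40 0 0 0 0.5;0 -320 40 0 0 0 0.5;0 -320 40 0 0 0 0.5;0 -320 40 0 0 0 0.5"}}

```text
time: 1.82
tool_pos: [0.3948, -0.0426, 0.1769]
tcp_rot: [-0.194, -3.135, -0.001]
wrist_force: [0.3, 0.6, -0.5]
width: 0.497
```

```bash
python3 -c "
from meas import *
st(); plan(f2w(-.165,0,.038),173.2)"
```

```text
t1.82 fix [-193.    18.4  176.9] q6 -1.618 yaw 172.92 f_fix [ 0.24  0.68 -0.49] tz -0.033 w 0.497
shift [-28.1 -18.3 138.9] turn [ 0.  -0.  -0.3]
```

{"method": "arm_command", "body": {"targets": "-28 -18 40 0 0 0 0.5;-28 -18 80 0 0 0 0.5;-28 -18 80 0 0 0 0.5;-28 -18 80 0 0 0 0.5"}}

```text
time: 2.15
tool_pos: [0.4181, -0.0608, 0.0943]
tcp_rot: [-0.185, -3.128, -0.003]
wrist_force: [-0.9, -0.4, -0.2]
width: 0.5
```

```bash
python3 -c "
from meas import *
st(); plan(f2w(-.165,0,.038),173.2)
im,d=bot.read_camera('wrist'); cv2.imwrite('pics/w1.png',im)
im,d=bot.read_camera('scene'); cv2.imwrite('pics/s1.png',im[150:350,150:400].repeat(3,0).repeat(3,1))"
```

```text
t2.15 fix [-167.6    3.    94.3] q6 -1.657 yaw 173.25 f_fix [-0.86 -0.47 -0.2 ] tz 0.032 w 0.500
shift [-3.1 -3.1 56.3] turn [ 0.1 -0.5  0. ]
```

View pics/w1.png

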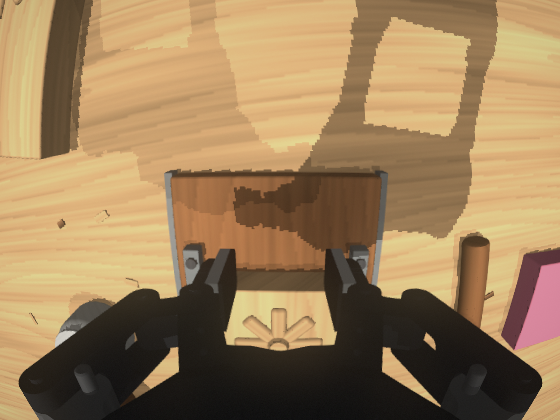

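View pics/s1.png

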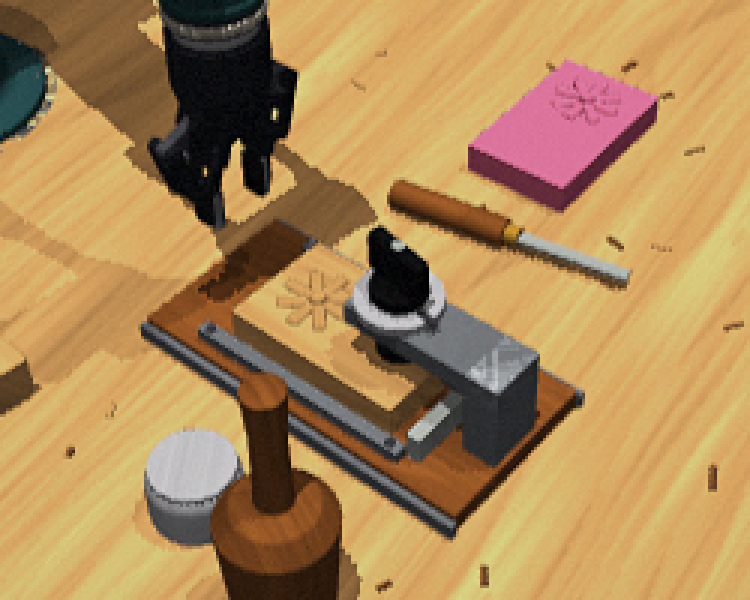

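The wrist view shows both finger tips at (230,270) and (335,270), centred between the guides at columns 193 and 358, just in front of the blank's front edge at row ~285. I'll go straight down.

{"method": "arm_command", "body": {"targets": "-2 -3 35 0 0 0 0.5;-2 -3 55 0 0 0 0.5;-2 -3 64 0 0 0 0.5;-2 -3 64 0 0 0 0.5;-2 -3 64 0 0 0 0.5"}}

```text
time: 2.67
tool_pos: [0.4237, -0.0655, 0.0347]
tcp_rot: [0.185, 3.135, -0.0]
wrist_force: [-0.3, 0.4, 0.2]
width: 0.503
```

```bash
python3 -c "
from meas import *
st(); plan(f2w(-.145,0,.03),173.2)"
```

```text
t2.67 fix [-161.5   -0.9   34.7] q6 -1.664 yaw 173.23 f_fix [-0.36  0.32  0.16] tz 0.037 w 0.503
shift [-16.5   0.9   4.7] turn [-0.   0.1  0. ]
```

{"method": "arm_command", "body": {"targets": "-6 0 2 0 0 0 0.5;-12 0 2 0 0 0 0.5;-16 0 2 0 0 0 0.5;-16 0 2 0 0 0 0.5;-16 0 2 0 0 0 0.5"}}

```text
time: 3.08
tool_pos: [0.4396, -0.0678, 0.0319]
tcp_rot: [0.187, 3.135, -0.0]
wrist_force: [0.9, -0.1, 0.7]
width: 0.503
```

```bash
python3 -c "
from meas import *
st()"
```

```text
t3.08 fix [-145.5   -1.4   31.9] q6 -1.661 yaw 173.19 f_fix [ 0.91 -0.02  0.65] tz 0.003 w 0.503
```

{"method": "arm_command", "body": {"targets": "-2 0 0 0 0 0 0.5;-4 0 0 0 0 0 0.5;-6 0 0 0 0 0 0.5;-7 0 0 0 0 0 0.5;-8 0 0 0 0 0 0.5;-9 0 0 0 0 0 0.5;-10 0 0 0 0 0 0.5;-11 0 0 0 0 0 0.5;-12 0 0 0 0 0 0.5;-13 0 0 0 0 0 0.5"}}

```text
time: 3.92
tool_pos: [0.4514, -0.0691, 0.0311]
tcp_rot: [-0.187, -3.136, -0.0]
wrist_force: [-0.4, 0.4, -0.8]
width: 0.5
```

```bash
python3 -c "
from meas import *
st()"
```

```text
t3.92 fix [-133.5   -1.2   31.1] q6 -1.658 yaw 173.19 f_fix [-0.47  0.34 -0.77] tz -0.009 w 0.500
```

{"method": "arm_command", "body": {"targets": "-1 0 0 0 0 0 0.5;-2 0 0 0 0 0 0.5;-3 0 0 0 0 0 0.5;-4 0 0 0 0 0 0.5;-5 0 0 0 0 0 0.5;-6 0 0 0 0 0 0.5;-7 0 0 0 0 0 0.5;-8 0 0 0 0 0 0.5"}}

```text
time: 4.58
tool_pos: [0.4596, -0.0701, 0.0313]
tcp_rot: [0.187, 3.136, -0.0]
wrist_force: [-1.2, -0.6, -0.1]
width: 0.502
```

```bash
python3 -c "
from meas import *
st()
im,d=bot.read_camera('wrist'); cv2.imwrite('pics/w2.png',im)
im,d=bot.read_camera('scene'); cv2.imwrite('pics/s2.png',im[200:340,180:360].repeat(4,0).repeat(4,1))"
```

```text
t4.58 fix [-125.4   -1.3   31.3] q6 -1.657 yaw 173.19 f_fix [-1.11 -0.75 -0.13] tz -0.020 w 0.502
```

View pics/s2.png

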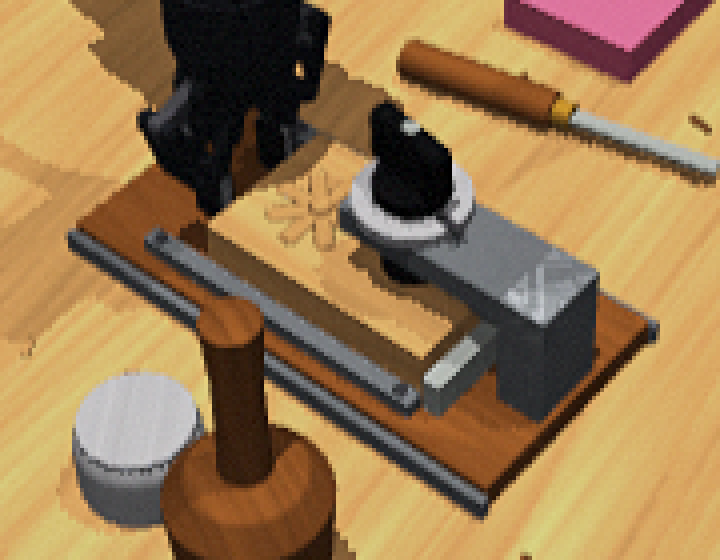

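The blank's far end is at about (430,355) in the crop. A narrow gap to the stop at (450,370) is left.

{"method": "arm_command", "body": {"targets": "-1 0 0 0 0 0 0.5;-2 0 0 0 0 0 0.5;-3 0 0 0 0 0 0.5;-3 0 0 0 0 0 0.5"}}

```text
time: 5.02
tool_pos: [0.4628, -0.0705, 0.0314]
tcp_rot: [0.187, 3.136, -0.0]
wrist_force: [-1.1, -0.7, 0.7]
width: 0.5
```

```bash
python3 -c "
from meas import *
st()"
```

```text
t5.02 fix [-122.1   -1.3   31.4] q6 -1.656 yaw 173.19 f_fix [-1.   -0.8   0.67] tz -0.008 w 0.500
```

{"method": "arm_command", "body": {"targets": "-0.5 0 0 0 0 0 0.5;-1 0 0 0 0 0 0.5;-1 0 0 0 0 0 0.5"}}

```text
time: 5.27
tool_pos: [0.4635, -0.0706, 0.0313]
tcp_rot: [0.187, 3.136, -0.0]
wrist_force: [-2.4, -0.2, 0.5]
width: 0.5
```

{"method": "arm_command", "body": {"targets": "-0.5 0 0 0 0 0 0.5;-1 0 0 0 0 0 0.5;-1 0 0 0 0 0 0.5"}}

```text
time: 5.52
tool_pos: [0.4646, -0.0707, 0.0313]
tcp_rot: [0.187, 3.136, -0.0]
wrist_force: [-2.1, -0.0, 1.2]
width: 0.503
```

```bash
python3 -c "
from meas import *
st()"
```

```text
t5.52 fix [-120.3   -1.3   31.3] q6 -1.656 yaw 173.19 f_fix [-2.13 -0.28  1.23] tz 0.026 w 0.503
```

{"method": "arm_command", "body": {"targets": "-0.5 0 0 0 0 0 0.5;-1 0 0 0 0 0 0.5;-1 0 0 0 0 0 0.5"}}

```text
time: 5.77
tool_pos: [0.4655, -0.0708, 0.0313]
tcp_rot: [0.187, 3.136, -0.0]
wrist_force: [-1.2, -0.9, 0.7]
width: 0.503
```

```bash
python3 -c "
from meas import *
st()
im,d=bot.read_camera('scene'); cv2.imwrite('pics/s3.png',im[240:330,230:360].repeat(6,0).repeat(6,1))"
```

```text
t5.77 fix [-119.3   -1.3   31.3] q6 -1.656 yaw 173.18 f_fix [-1.11 -1.    0.69] tz -0.014 w 0.503
```

View pics/s3.png

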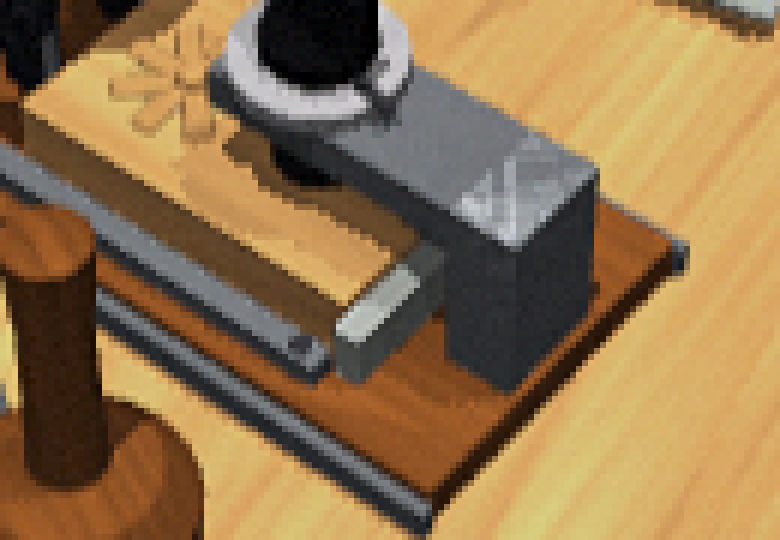

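The blank's far end at crop (340,310) now meets the stop visually, but the force is still only sliding friction. I'll creep on until the force rises.

{"method": "arm_command", "body": {"targets": "-0.5 0 0 0 0 0 0.5;-1 0 0 0 0 0 0.5;-1 0 0 0 0 0 0.5"}}

```text
time: 6.07
tool_pos: [0.4655, -0.0708, 0.0312]
tcp_rot: [-0.186, -3.134, -0.0]
wrist_force: [-5.2, 0.5, 3.7]
width: 0.497
```

{"method": "arm_command", "body": {"targets": "-0.5 0 0 0 0 0 0.5;-1 0 0 0 0 0 0.5;-1 0 0 0 0 0 0.5"}}

```text
time: 6.32
tool_pos: [0.4656, -0.0708, 0.0309]
tcp_rot: [-0.186, -3.132, -0.001]
wrist_force: [-7.5, 0.1, 5.0]
width: 0.501
```

```bash
python3 -c "
from meas import *
st()"
```

```text
t6.32 fix [-119.3   -1.2   30.9] q6 -1.655 yaw 173.19 f_fix [-7.48 -0.79  5.03] tz -0.033 w 0.501
```

{"method": "arm_command", "body": {"targets": "-0.5 0 0 0 0 0 0.5;-1 0 0 0 0 0 0.5;-1.5 0 0 0 0 0 0.5;-1.5 0 0 0 0 0 0.5"}}

```text
time: 6.65
tool_pos: [0.4655, -0.0707, 0.0306]
tcp_rot: [-0.186, -3.129, -0.001]
wrist_force: [-10.6, 0.5, 7.6]
width: 0.504
```

```bash
python3 -c "
from meas import *
st()"
```

```text
t6.65 fix [-119.4   -1.2   30.6] q6 -1.655 yaw 173.20 f_fix [-10.57  -0.75   7.61] tz -0.065 w 0.504
```

The blank is home: there was no further motion at 10.6 N. I'll back off and lift.

{"method": "arm_command", "body": {"targets": "2 0 0 0 0 0 0.5;4 0 0 0 0 0 0.5;10 0 0 0 0 0 0.5;25 0 0 0 0 0 0.5;30 0 -20 0 0 0 0.8;30 0 -60 0 0 0 1;30 0 -100 0 0 0 1;30 0 -140 0 0 0 1;30 0 -170 0 0 0 1;30 0 -170 0 0 0 1"}}

```text
time: 7.48
tool_pos: [0.4446, -0.0688, 0.2098]
tcp_rot: [0.186, 3.12, -0.004]
wrist_force: [0.8, 0.2, -0.1]
width: 1.003
```

```bash
python3 -c "
from meas import *
st()
im,d=bot.read_camera('top'); cv2.imwrite('pics/t4.png',im); np.save('pics/t4.npy',d)
P=cloud('top',d)
F=fix(P,O,A)*1000; X,Y,Z=F[...,0],F[...,1],F[...,2]
bl=(Z>44)&(Z<66)&(abs(Y)<60)&(X<-34)&(X>-190)
print('front',[np.percentile(X[bl&(Y>y)&(Y<y+20)],1).round(1) for y in(-45,-25,-5,15,25)])
b=(Z>140)&(Z<165)&(np.hypot(X,Y)<45); q=P[b][:,:2]; c=q.mean(0);e=np.linalg.svd(q-c,full_matrices=False)[2][0];print('bar',c,np.degrees(np.arctan2(e[1],e[0])),b.sum())
cv2.imwrite('pics/t4c.png',im[120:265,230:430].repeat(4,0).repeat(4,1))
"
```

```text
t7.48 fix [-140.4   -1.7  209.8] q6 -1.661 yaw 173.19 f_fix [ 0.79  0.25 -0.15] tz 0.029 w 1.003
front [np.float64(-62.8), np.float64(-63.8), np.float64(-54.8), np.float64(-75.0), np.float64(-86.0)]
bar [ 0.58364843 -0.08351083] 162.38220132169099 156
```

View pics/t4c.png

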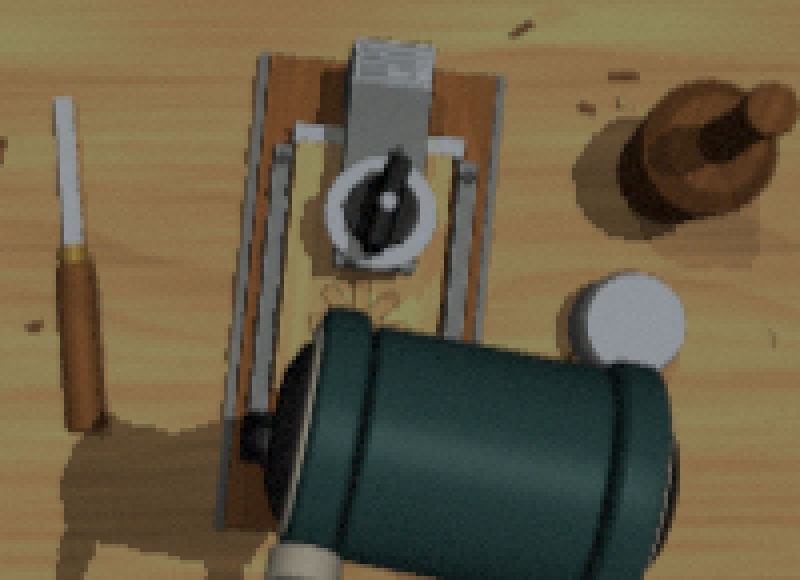

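```bash
python3 -c "
from meas import *
st(); plan([.584,-.0836,.21],162.5)"
```

```text
t7.53 fix [-142.1   -1.6  206.5] q6 -1.661 yaw 173.19 f_fix [-0.9  -0.31 -0.16] tz 0.017 w 1.004
shift [-141.9    1.7   -1.9] turn [ 0.   0.7 10.7]
```

{"method": "arm_command", "body": {"targets": "-40 2 -10 0 0 5 1;-80 2 -10 0 0 10.7 1;-120 2 -10 0 0 10.7 1;-142 2 -10 0 0 10.7 1;-142 2 -10 0 0 10.7 1;-142 2 -10 0 0 10.7 1"}}

```text
time: 8.03
tool_pos: [0.5803, -0.0825, 0.2091]
tcp_rot: [-0.478, -3.102, -0.0]
wrist_force: [-0.6, -0.4, -0.7]
width: 1.001
```

```bash
python3 -c "
from meas import *
st(); plan([.584,-.0836,.127],162.5)
im,d=bot.read_camera('wrist'); cv2.imwrite('pics/w5.png',im)
st(); plan([.584,-.0836,.127],162.5)"
```

```text
t8.03 fix [ -4.1   0.8 209.1] q6 -1.449 yaw 162.50 f_fix [-0.59 -0.5  -0.74] tz -0.032 w 1.001
shift [-4.2  0.1 82.1] turn [-0.  -0.2 -0. ]
t8.08 fix [ -5.1   0.8 209.3] q6 -1.449 yaw 162.49 f_fix [-0.3  -0.6  -0.35] tz -0.002 w 0.999
shift [-5.2  0.2 82.3] turn [-0.  -0.2 -0. ]
```

View pics/w5.png

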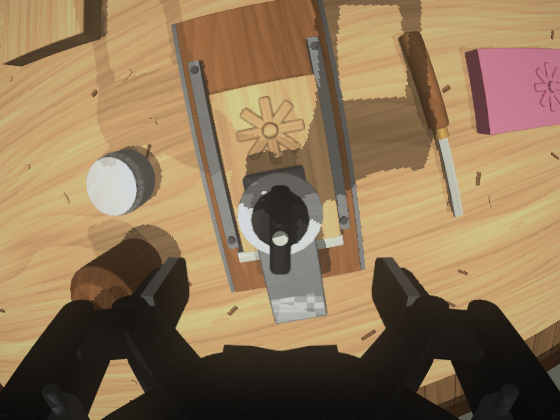

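The bar is at wrist column 280, upright in the picture and centred between the fingers (columns 175 and 385). I'll descend.

{"method": "arm_command", "body": {"targets": "-5 0 20 0 0 0 1;-5 0 45 0 0 0 1;-5 0 65 0 0 0 1;-5 0 78 0 0 0 1;-5 0 82 0 0 0 1;-5 0 82 0 0 0 1;-5 0 82 0 0 0 1"}}

```text
time: 8.67
tool_pos: [0.5851, -0.0841, 0.13]
tcp_rot: [0.478, 3.104, -0.0]
wrist_force: [0.9, 0.8, -0.1]
width: 0.999
```

```bash
python3 -c "
from meas import *
st(); plan([.584,-.0836,.127],162.5)"
```

```text
t8.67 fix [  1.   -0.2 130. ] q6 -1.450 yaw 162.49 f_fix [ 0.82  0.9  -0.07] tz 0.006 w 0.999
shift [1.2 0.1 3. ] turn [ 0.  0. -0.]
```

{"method": "arm_command", "body": {"targets": "1 0 2 0 0 0 1;1 0 2 0 0 0 0;1 0 2 0 0 0 0;1 0 2 0 0 0 0;1 0 2 0 0 0 0;1 0 2 0 0 0 0;1 0 2 0 0 0 0;1 0 2 0 0 0 0;1 0 2 0 0 0 0", "newtons": 50}}

```text
time: 9.42
tool_pos: [0.5842, -0.0838, 0.1276]
tcp_rot: [0.478, 3.105, -0.0]
wrist_force: [-0.3, -0.4, 2.1]
width: 0.154
```

```bash
python3 -c "
from meas import *
st()
im,d=bot.read_camera('scene'); cv2.imwrite('pics/s6.png',im[200:330,220:360].repeat(5,0).repeat(5,1))"
```

```text
t9.42 fix [ 0.000e+00 -1.000e-01  1.276e+02] q6 -1.450 yaw 162.49 f_fix [-0.25 -0.4   2.12] tz -0.009 w 0.154
```

View pics/s6.png

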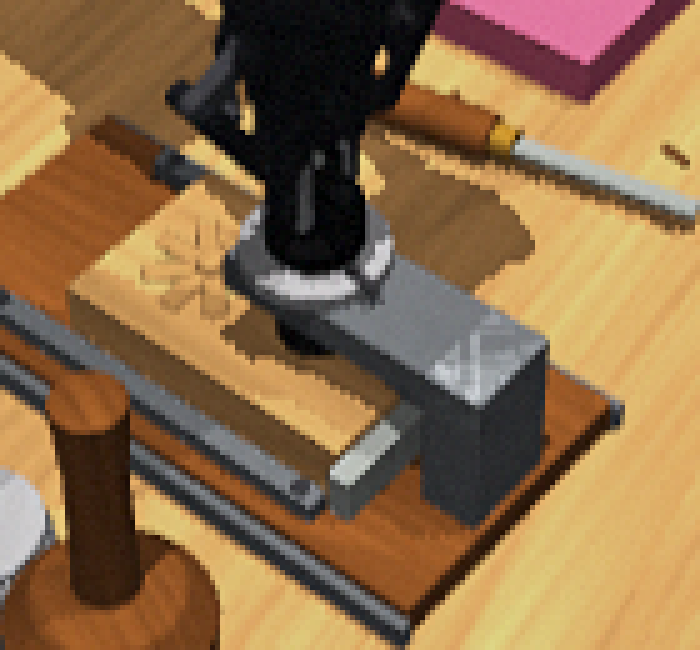

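The knob is gripped at width 0.154, about 13 mm. Now I'll turn it clockwise, watching the torque.

{"method": "arm_command", "body": {"targets": "0 0 0 0 0 3 0;0 0 0 0 0 6 0;0 0 0 0 0 9 0;0 0 0 0 0 12 0;0 0 0 0 0 15 0;0 0 0 0 0 18 0;0 0 0 0 0 21 0;0 0 0 0 0 24 0;0 0 0 0 0 27 0;0 0 0 0 0 30 0"}}

```text
time: 10.3
tool_pos: [0.5847, -0.0832, 0.1276]
tcp_rot: [1.268, 2.873, 0.002]
wrist_force: [1.3, 2.2, 2.8]
width: 0.151
```

```bash
python3 -c "
from meas import *
st()"
```

```text
t10.30 fix [  0.4   0.6 127.6] q6 -0.924 yaw 132.37 f_fix [1.01 2.36 2.76] tz 0.256 w 0.151
```

{"method": "arm_command", "body": {"targets": "0 0 0 0 0 3 0;0 0 0 0 0 6 0;0 0 0 0 0 9 0;0 0 0 0 0 12 0;0 0 0 0 0 15 0;0 0 0 0 0 18 0;0 0 0 0 0 20 0;0 0 0 0 0 20 0"}}

```text
time: 10.97
tool_pos: [0.5851, -0.0829, 0.1276]
tcp_rot: [1.746, 2.611, 0.003]
wrist_force: [3.1, 3.8, 1.5]
width: 0.155
```

```bash
python3 -c "
from meas import *
st()"
```

```text
t10.97 fix [  0.8   0.9 127.6] q6 -0.577 yaw 112.46 f_fix [2.6  4.14 1.55] tz 0.192 w 0.155
```

{"method": "arm_command", "body": {"targets": "0 0 0 0 0 3 0;0 0 0 0 0 6 0;0 0 0 0 0 9 0;0 0 0 0 0 12 0;0 0 0 0 0 15 0;0 0 0 0 0 18 0;0 0 0 0 0 20 0;0 0 0 0 0 20 0"}}

```text
time: 11.63
tool_pos: [0.5856, -0.0828, 0.1276]
tcp_rot: [2.172, 2.268, 0.005]
wrist_force: [3.8, 3.8, -0.5]
width: 0.158
```

```bash
python3 -c "
from meas import *
st()"
```

```text
t11.63 fix [  1.3   1.  127.6] q6 -0.228 yaw 92.48 f_fix [ 3.31  4.24 -0.53] tz 0.170 w 0.158
```

{"method": "arm_command", "body": {"targets": "0.5 0.5 0 0 0 3 0;1 1 0 0 0 6 0;1 1 0 0 0 9 0;1 1 0 0 0 12 0;1 1 0 0 0 15 0;1 1 0 0 0 18 0;1 1 0 0 0 20 0;1 1 0 0 0 20 0"}}

```text
time: 12.3
tool_pos: [0.5862, -0.0827, 0.1277]
tcp_rot: [2.532, 1.857, 0.003]
wrist_force: [2.5, 0.7, 0.2]
width: 0.156
```

```bash
python3 -c "
from meas import *
st()"
```

```text
t12.30 fix [  1.8   1.2 127.7] q6 0.123 yaw 72.53 f_fix [2.44 0.97 0.24] tz 0.265 w 0.156
```

{"method": "arm_command", "body": {"targets": "0 0 0 0 0 3 0;0 0 0 0 0 6 0;0 0 0 0 0 9 0;0 0 0 0 0 12 0;0 0 0 0 0 15 0;0 0 0 0 0 18 0;0 0 0 0 0 20 0;0 0 0 0 0 20 0"}}

```text
time: 12.97
tool_pos: [0.5866, -0.083, 0.1278]
tcp_rot: [2.815, 1.39, 0.004]
wrist_force: [5.0, 0.1, -1.3]
width: 0.151
```

```bash
python3 -c "
from meas import *
st()"
```

```text
t12.97 fix [  2.3   1.  127.8] q6 0.471 yaw 52.57 f_fix [ 4.99  0.73 -1.33] tz 0.372 w 0.151
```

{"method": "arm_command", "body": {"targets": "0 0 0 0 0 2 0;0 0 0 0 0 4 0;0 0 0 0 0 6 0;0 0 0 0 0 8 0;0 0 0 0 0 8 0"}}

```text
time: 13.38
tool_pos: [0.5868, -0.0832, 0.1278]
tcp_rot: [2.905, 1.191, 0.005]
wrist_force: [5.9, -1.2, -2.3]
width: 0.157
```

```bash
python3 -c "
from meas import *
st()
im,d=bot.read_camera('wrist'); cv2.imwrite('pics/w7.png',im)
im,d=bot.read_camera('scene'); cv2.imwrite('pics/s7.png',im[200:330,220:360].repeat(5,0).repeat(5,1))"
```

```text
t13.38 fix [  2.5   0.8 127.8] q6 0.610 yaw 44.58 f_fix [ 5.97 -0.46 -2.35] tz 0.411 w 0.157
```

View pics/w7.png

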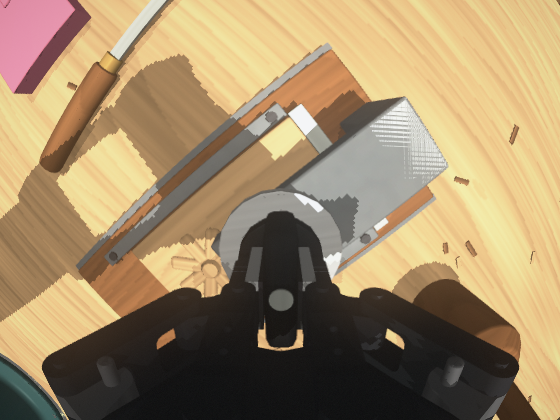

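View pics/s7.png

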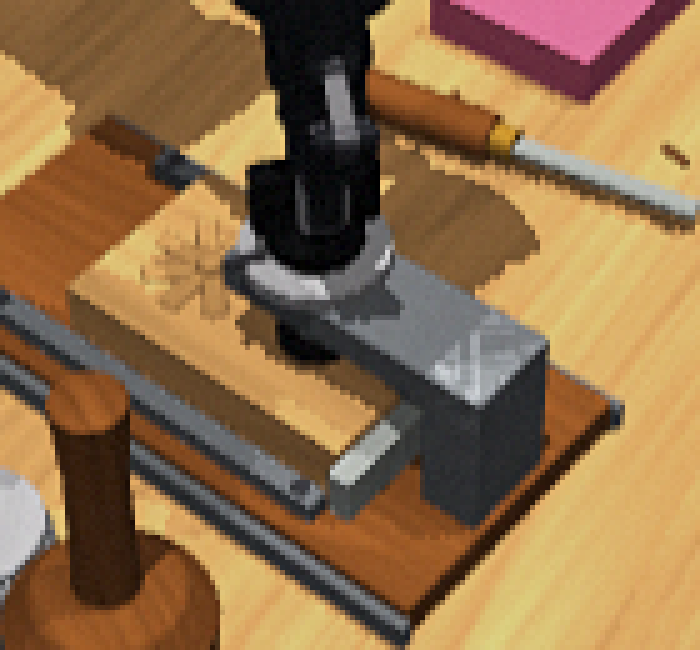

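The blank's far end is still on the stop at crop (335,465), and the rib is hidden on the far side. The torque is climbing steadily, so I'll continue in small steps.

{"method": "arm_command", "body": {"targets": "0 0 0 0 0 2 0;0 0 0 0 0 4 0;0 0 0 0 0 6 0;0 0 0 0 0 6 0"}}

```text
time: 13.82
tool_pos: [0.5869, -0.0833, 0.1278]
tcp_rot: [2.963, 1.037, 0.005]
wrist_force: [5.5, -0.9, -1.4]
width: 0.157
```

```bash
python3 -c "
from meas import *
st()"
```

```text
t13.82 fix [  2.6   0.7 127.8] q6 0.715 yaw 38.59 f_fix [ 5.62 -0.26 -1.39] tz 0.385 w 0.157
```

{"method": "arm_command", "body": {"targets": "0 0 0 0 0 2 0;0 0 0 0 0 4 0;0 0 0 0 0 6 0;0 0 0 0 0 6 0"}}

```text
time: 14.15
tool_pos: [0.587, -0.0834, 0.1278]
tcp_rot: [3.013, 0.881, 0.006]
wrist_force: [6.4, -1.0, -2.4]
width: 0.154
```

```bash
python3 -c "
from meas import *
st()"
```

```text
t14.15 fix [  2.7   0.6 127.8] q6 0.820 yaw 32.60 f_fix [ 6.44 -0.19 -2.37] tz 0.430 w 0.154
```

{"method": "arm_command", "body": {"targets": "0 0 0 0 0 2 0;0 0 0 0 0 4 0;0 0 0 0 0 6 0;0 0 0 0 0 6 0"}}

```text
time: 14.48
tool_pos: [0.5871, -0.0835, 0.1278]
tcp_rot: [3.054, 0.723, 0.006]
wrist_force: [6.5, -1.3, -3.2]
width: 0.16
```

```bash
python3 -c "
from meas import *
st()"
```

```text
t14.48 fix [  2.8   0.5 127.8] q6 0.924 yaw 26.62 f_fix [ 6.59 -0.54 -3.21] tz 0.479 w 0.160
```

{"method": "arm_command", "body": {"targets": "0 0 0 0 0 2 0;0 0 0 0 0 4 0;0 0 0 0 0 6 0;0 0 0 0 0 6 0"}}

```text
time: 14.82
tool_pos: [0.5871, -0.0837, 0.1276]
tcp_rot: [3.089, 0.559, 0.007]
wrist_force: [7.1, -3.5, -1.0]
width: 0.153
```

```bash
python3 -c "
from meas import *
st()"
```

```text
t14.82 fix [  2.9   0.3 127.6] q6 1.030 yaw 20.53 f_fix [ 7.49 -2.6  -0.97] tz 0.018 w 0.153
```

{"method": "arm_command", "body": {"targets": "0 0 0 0 0 2 0;0 0 0 0 0 4 0;0 0 0 0 0 6 0;0 0 0 0 0 6 0"}}

```text
time: 15.15
tool_pos: [0.5872, -0.0839, 0.1278]
tcp_rot: [3.113, 0.398, 0.007]
wrist_force: [7.8, -3.8, -4.4]
width: 0.156
```

```bash
python3 -c "
from meas import *
st()"
```

```text
t15.15 fix [  3.    0.2 127.8] q6 1.134 yaw 14.57 f_fix [ 8.22 -2.83 -4.38] tz 0.479 w 0.156
```

The torque fell to 0.02 at yaw 20.5° and rose again to 0.48, which looks like a click. I won't turn further without checking, so I'll let go, lift, and compare the bar with the collar's rib.

```bash
python3 -c "
from meas import *
st()
im,d=bot.read_camera('wrist'); cv2.imwrite('pics/w8.png',im); st()"
```

```text
t15.15 fix [  3.    0.2 127.8] q6 1.134 yaw 14.57 f_fix [ 8.22 -2.83 -4.38] tz 0.479 w 0.156
t15.20 fix [  3.    0.2 127.7] q6 1.133 yaw 14.65 f_fix [ 6.52 -1.67 -3.05] tz 0.477 w 0.153
```

{"method": "arm_command", "body": {"targets": "0 0 0 0 0 0 0.4;0 0 0 0 0 0 0.8;0 0 0 0 0 0 1;0 0 0 0 0 0 1;0 0 0 0 0 0 1;0 0 -20 0 0 0 1;0 0 -50 0 0 0 1;0 0 -80 0 0 0 1"}}

```text
time: 15.87
tool_pos: [0.5835, -0.0824, 0.2065]
tcp_rot: [-3.115, -0.396, 0.006]
wrist_force: [0.9, 0.8, 0.2]
width: 1.003
```

```bash
python3 -c "
from meas import *
st()"
```

```text
t15.87 fix [ -0.8   1.2 206.5] q6 1.135 yaw 14.51 f_fix [0.75 0.92 0.2 ] tz 0.025 w 1.003
```

{"method": "arm_command", "body": {"targets": "-40 0 -20 0 0 0 1;-80 0 -30 0 0 0 1;-80 0 -30 0 0 0 1;-80 0 -30 0 0 0 1;-80 0 -30 0 0 0 1"}}

```text
time: 16.28
tool_pos: [0.5077, -0.1027, 0.2375]
tcp_rot: [3.117, 0.395, 0.002]
wrist_force: [0.5, -0.2, -0.5]
width: 0.993
```

```bash
python3 -c "
from meas import *
st()
im,d=bot.read_camera('wrist'); cv2.imwrite('pics/w9.png',im); st();np.save('pics/w9.npy',d)
im,d=bot.read_camera('top'); cv2.imwrite('pics/t9.png',im[120:265,230:430].repeat(4,0).repeat(4,1)); np.save('pics/t9.npy',d)
P=cloud('top',d)
F=fix(P,O,A)*1000; X,Y,Z=F[...,0],F[...,1],F[...,2]
b=(Z>140)&(Z<162)&(np.hypot(X,Y)<45); q=P[b][:,:2]; c=q.mean(0);e=np.linalg.svd(q-c,full_matrices=False)[2][0];print('bar',c,np.degrees(np.arctan2(e[1],e[0])),b.sum())"
```

```text
t16.28 fix [-73.7 -27.9 237.5] q6 1.070 yaw 14.46 f_fix [ 0.55 -0.12 -0.53] tz -0.029 w 0.993
t16.33 fix [-73.5 -27.8 237. ] q6 1.070 yaw 14.49 f_fix [-0.17  0.76  0.08] tz -0.009 w 1.000
bar [ 0.59982461 -0.0759775 ] -176.51067113752217 55
```

View pics/w9.png

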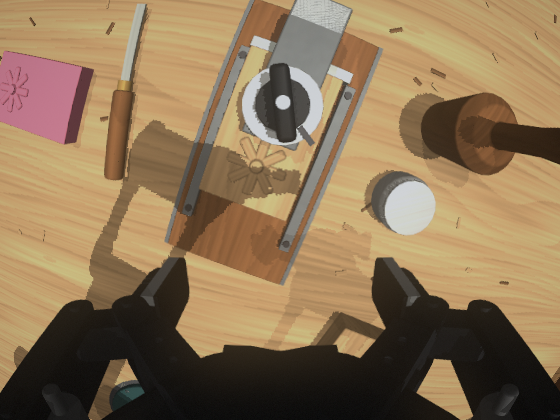

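View pics/t9.png

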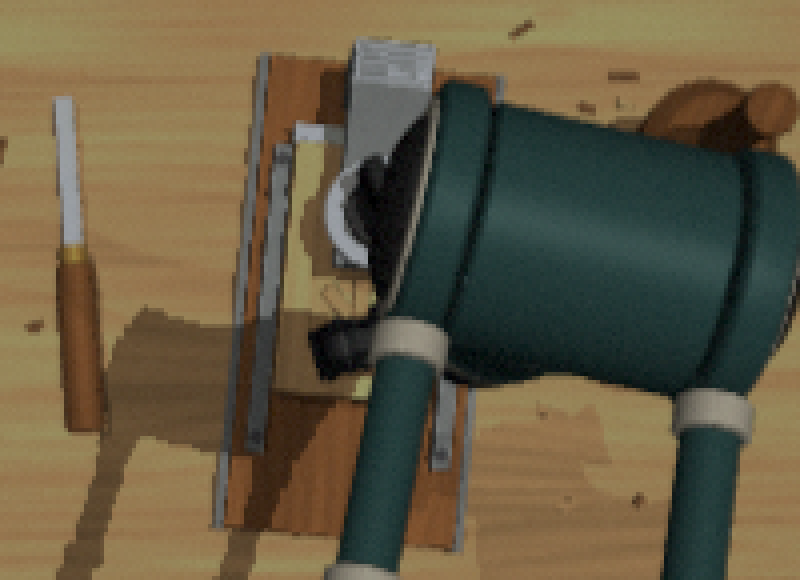

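View pics/w8.png

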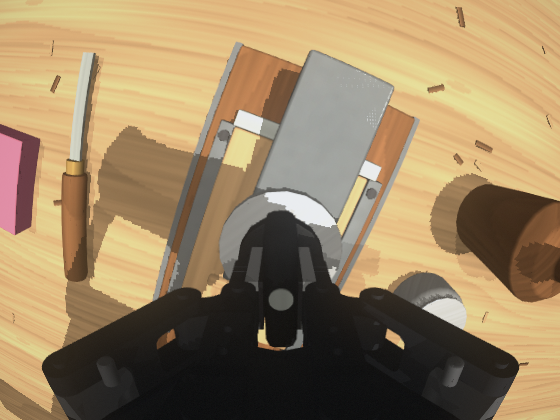

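In the wrist view the knob's bar runs from (280,68) to (288,140). The dark rib shows on the white collar at about (305,135). I'll measure both angles.

```bash
cat >> meas.py <<'E'
def wray(u,v,z,pos,rv):
    p=bot.camera_params("wrist"); f=210/np.tan(np.radians(p["fov_y"])/2); T=np.array(p["T_tool_cam"])
    x,y=u-p["cx"],v-p["cy"]; r=np.hypot(x,y); th=r/f
    d=np.array([np.sin(th)*x/r,-np.sin(th)*y/r,-np.cos(th)]); M=R.from_rotvec(rv).as_matrix()
    o=pos+M@T[:3,3]; d=M@T[:3,:3]@d; return o+d*(z-o[2])/d[2]
E
python3 -c "
from meas import *
s=bot.read_state(); print(s['time'],s['tool_pos'].tolist(),s['tcp_rot'].tolist())
im=cv2.imread('pics/w9.png'); c=im[40:190,210:350]; cv2.imwrite('pics/w9c.png',cv2.resize(c,None,fx=5,fy=4,interpolation=cv2.INTER_CUBIC) if 0 else cv2.resize(c,None,fx=4,fy=4,interpolation=cv2.INTER_CUBIC))"
```

```text
16.3833 [0.5080889912184822, -0.10244350622252585, 0.23668194115487812] [-3.1160228772004612, -0.39656266190312695, 0.0007556961858871356]
```

View pics/w9c.png

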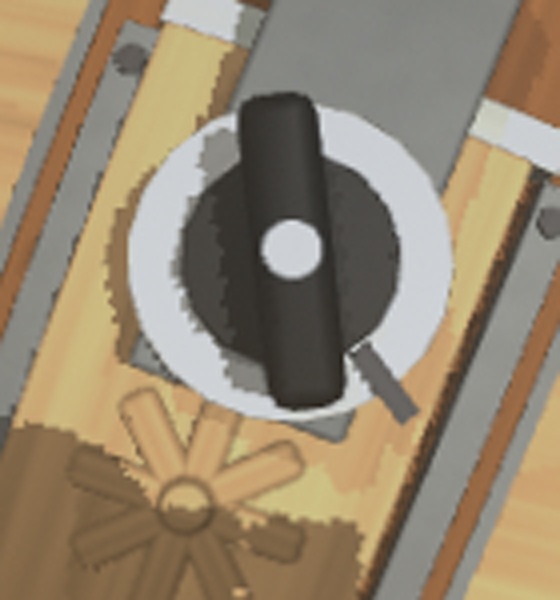

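```bash
python3 -c "
from meas import *
pos=np.array([0.508089,-0.102444,0.23668]);rv=np.array([-3.11602,-0.39656,0.00076])
g=lambda x,y,z:wray(210+x/4,40+y/4,z,pos,rv)
a=g(308,395,.157);b=g(278,105,.157); r0=g(357,345,.109);r1=g(408,418,.109);h=(a+b)/2
print(a,b,np.linalg.norm(a-b),'ctr',h)
ba=np.degrees(np.arctan2(*(a-b)[1::-1])); ra=np.degrees(np.arctan2(*(r1-r0)[1::-1])); rc=np.degrees(np.arctan2(*(r1-h)[1::-1]))
print('bar',ba,'rib',ra,rc,'slip rad',np.radians(ra-ba),np.radians(rc-ba), 'r',np.linalg.norm((r1-h)[:2]))
# blank far corners: seam at stop, blank height .05, stop top .045
"
```

```text
[ 0.56128459 -0.09335974  0.157     ] [ 0.60822893 -0.07599104  0.157     ] 0.050054399612945104 ctr [ 0.58475676 -0.08467539  0.157     ]
bar -159.69628113707049 rib -130.13924713787975 -128.85742631282767 slip rad 0.5158675604097853 0.5382395542275743 r 0.04066111086150182
```

The knob–collar slip is 0.52–0.54 rad, so it is exactly one click. The bar sprang back to its notch when I let go. I'll pull clear and check the final scene from above.

{"method": "arm_command", "body": {"targets": "0 40 -40 0 0 0 1;0 80 -80 0 0 0 1;0 120 -100 0 0 0 1;0 160 -100 0 0 0 1;0 200 -100 0 0 0 1;0 240 -100 0 0 0 1;0 240 -100 0 0 0 1;0 240 -100 0 0 0 1;0 240 -100 0 0 0 1"}}

```text
time: 17.13
tool_pos: [0.5683, -0.3361, 0.3349]
tcp_rot: [-3.114, -0.394, 0.004]
wrist_force: [-0.2, 0.3, 0.3]
width: 1.001
```

```bash
python3 -c "
from meas import *
st(); print(bot.read_state()['tool_pos'])
im,d=bot.read_camera('top'); cv2.imwrite('pics/t10.png',im); cv2.imwrite('pics/t10c.png',im[120:265,230:430].repeat(4,0).repeat(4,1)); 
P=cloud('top',d)
F=fix(P,O,A)*1000; X,Y,Z=F[...,0],F[...,1],F[...,2]
bl=(Z>44)&(Z<66)&(abs(Y)<60)&(X<-34)&(X>-190)
print('front',[np.percentile(X[bl&(Y>y)&(Y<y+20)],1).round(1) for y in(-45,-25,-5,15,25)])
b=(Z>140)&(Z<162)&(np.hypot(X,Y)<45); q=P[b][:,:2]; c=q.mean(0);e=np.linalg.svd(q-c,full_matrices=False)[2][0];print('bar',c,np.degrees(np.arctan2(e[1],e[0])),b.sum())
im,d=bot.read_camera('scene'); cv2.imwrite('pics/s10.png',im[200:330,220:360].repeat(5,0).repeat(5,1))"
```

```text
t17.13 fix [  14.1 -252.5  334.9] q6 0.747 yaw 14.40 f_fix [-0.24  0.24  0.25] tz -0.039 w 1.001
[ 0.56833379 -0.33607075  0.33493077]
front [np.float64(-108.5), np.float64(-108.6), np.float64(-108.1), np.float64(-107.9), np.float64(-108.4)]
bar [ 0.58375281 -0.08352904] -159.00344613304023 166
```

View pics/t10c.png

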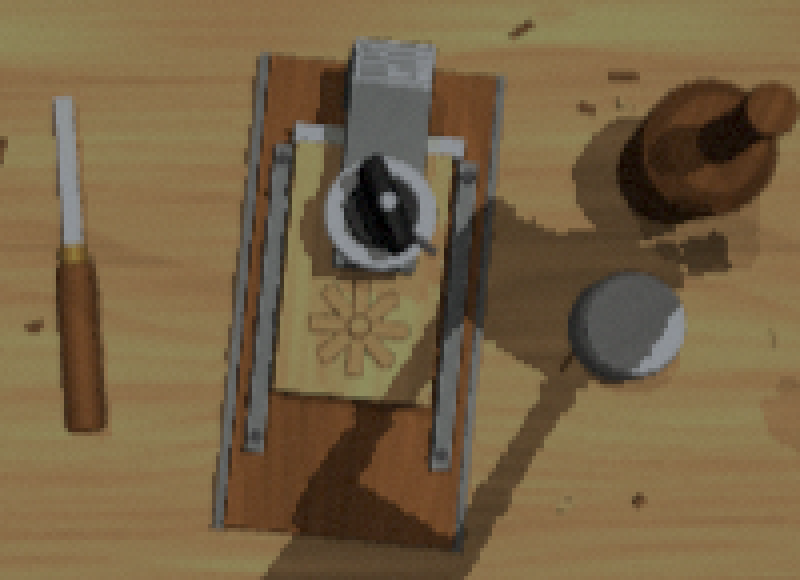

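View pics/s10.png

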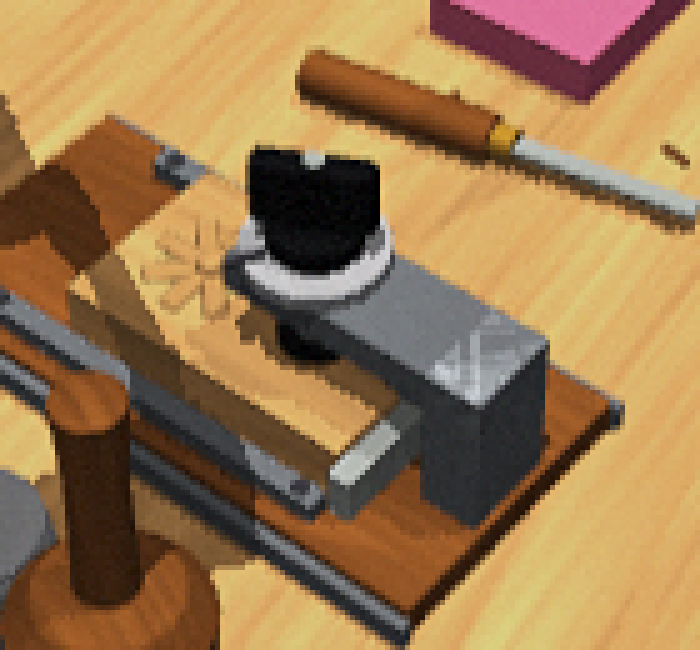

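The top crop shows the blank seated on the stop on both sides of the overarm. The bar runs (375,160)–(405,245) with the rib at (428,245). The gouge, mallet and tin are at their original pixels, and the gripper is open and clear of everything. I'll let it settle and hand in.

{"method": "arm_command", "body": {"targets": "0 0 0 0 0 0 1;0 0 0 0 0 0 1;0 0 0 0 0 0 1"}}

```text
time: 17.48
tool_pos: [0.5678, -0.3339, 0.3376]
tcp_rot: [3.116, 0.398, 0.0]
wrist_force: [-0.5, -0.4, -1.1]
width: 1.0
```

```bash
python3 -c "
from meas import *
st(); print(bot.finish_job())"
```

```text
t17.48 fix [  13.4 -250.3  337.6] q6 0.747 yaw 14.57 f_fix [-0.47 -0.45 -1.12] tz -0.039 w 1.000
the job is handed in; nothing more can be done
None
```

The blank is home against the stop and the clamp is tightened to one click. I handed the job in at about 17.5 s, with the gripper open and touching nothing.

- **Push:** I pushed the blank with the fingers half open, so two points kept it square. It stopped moving, and I pressed it to about 10.6 N to confirm it was home (30 N allowed).
- **Clamp:** I turned the knob clockwise about 148°. The torque climbed to about 0.48 N m, fell to about 0.02, then rose again, and I let go there.
- **Click check:** The wrist camera showed the knob 0.52–0.54 rad ahead of the collar's rib, which is one click. The bar had sprung back about 6° to its notch on release.
- **Final view:** The blank's front edge was square, at fixture x about -108.4 mm against the expected -110. That 1.5 mm gap matches the offset I saw on the deck's own end and is within the calibration. The gouge, mallet and tin were where they started.
- **Disagreements:** While turning, the tool drifted about 3 mm off the knob's axis, with at most about 8 N of side force. When I pulled away, the arm moved to the mallet's side rather than the side I intended. It stayed about 11 cm above the mallet.

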